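# Set the welding-gas valve half open

### The job

Before tacking starts, set the shielding-gas valve of the welding gun to half open: it is the tee-handled valve with the round pressure gauge on its pipe. Turn its handle counter-clockwise (seen from above) until it stands half-way between closed (across the pipe) and open (in line with the pipe), 45 degrees, then let go. Leave the other two valves as they are.

Things in the scene. Friction and masses are not known exactly. Their poses are not given: they have to be found in the camera images.
- gun_valve (a joint): Opening of the valve to set (rad): 0 = closed, handle bar across the pipe; 0.785 = half open; 1.571 = open, bar in line with the pipe. Grows counter-clockwise seen from above, axis vertical; starts at 0 to 0.25. Stiff (0.15 N m), stays where left. Its pipe carries a round gauge, 54 mm wide, white face up, top at 71 mm, centre 115 mm from the handle's axis on the side away from the robot.
- gun_valve_grip (a point): Centre of that valve's dark steel tee handle, an upright flat bar 64 mm long, 12 thick, 24 high, on its turning axis; 98 mm above the table (bar from 86 to 110 mm). x runs along the bar, y across it, z up; turns with the bar. Under it a fixed plate 80 mm wide, top at 70 mm, with ticks for closed, half and open. The pipe (42 mm up, along the foot plate) is up to 0.6 rad off straight ahead.
- spare_valve_end (a point): One end of the handle bar of the other tee-handled valve, which has no gauge: same valve and handle, the point 32 mm from its axis, 98 mm above the table. To be left as it is; its handle may stand at any angle.
- wheel_valve_end (a point): A point on the rim of the third valve's round handwheel (70 mm across, four spokes, dark steel, no gauge): 30 mm from its axis, 86 mm above the table. To be left as it is.

How it is judged:
By the outcome, as a careful person would: the job done as asked, in the order asked, and still so for the second after the job is handed in, with the robot touching nothing.
It also fails if it takes over 29 s, if anything falls off the work surface, if the arm or the gripper's body presses on something with over 40 N, if the wrist force passes 120 N, or if a joint passes its speed limit or range.

### The arm

A 6-joint arm with a two-finger parallel gripper is mounted at the origin on the work surface. World frame = base frame: x ahead of the robot, y to its left, z up, the work surface at z = 0. Lengths are in m, angles in degrees, forces in N, time in s.
With the tool pointing down it reaches from about 0.3 to 0.75 m from the base axis. Payload 8.5 kg.
Tool frame: the origin (TCP) lies between the finger pads; the fingertips stand env.finger_overhang ahead of it and the grasp point (between the pads) lies 2 mm behind it (env.finger_overhang is the distance from the TCP to the fingertips, in m); z points along the fingers, y is the line along which they close (so a half turn about z gives the same grasp; the last joint's range is limited). The gripper opens to 85 mm and grips with 20 to 120 N. Pads are 22 mm wide; open, the fingers measure 114 mm over their backs; the gripper's body (76 mm by 85 mm) begins 54 mm behind the grasp point. The pads swing forward as they close: fully open they stand 13 mm farther back than shut.
Start: joints at [53.211, 21.807, 74.336, -0, 83.858, -12.336], TCP at [0.228, 0.501, 0.248] pointing down, gripper open.
Joint ranges: [-178.18, 178.18], [-50.72, 133.34], [12.68, 142.11], [-81.47, 261.47], [9.98, 163.14], [-165.26, 165.26]. Speed limits (degrees/s): [136.94, 136.94, 180, 180, 180, 180].

### API

Orientations are given as a 3x3 rotation matrix whose columns are the frame's x, y, z axes.
In Python, from rig import env gives the robot as it stands. The module is installed in compiled form; this text tells all that it offers.
- The arm moves only by the tool jog_arm, never from a script. Its arguments are lists of equal length, an entry for each row: "hand": the finger opening in m, from 0 to 0.0854; "travel": the shift along the world's x, y, z in m, a list of three; "yaw": the turn about the world's z in rad. A call has exactly 5 rows; each row shifts and turns the commanded pose from where the row before left it; what a row does not reach is not made up. A row lasts 1/8 s, in which the tool goes at most 62.5 mm and 10.7 degrees, less where a joint would pass 70% of its speed; a pose out of reach is approached as far as the arm can. A call is refused whole if a number of a shift passes 0.0625 or a number of a turn 0.188, either way. A call with a gripper value outside its range is refused whole. The fingers move at their own pace and stop on an object; "grip_force" is the grip in N (left out, the last holds). Time passes only in rows, so rows that do not move let the fingers close, or fill a call up. It gives the time, the measured TCP pose, the force, the opening and the grip force at its end, in the units of the state.
- env.observe(): the state, without advancing time (a new reading comes with each control period).
- env.get_image(name): name is "scene" or "top" or "wrist"; returns the picture (400x640x3 uint8, red, green, blue); there is no depth.
- env.calibration(name): a dict with "fx", "fy", "cx", "cy" (pixels), "position" and "rotation" of the camera in the world; the wrist camera has in their place "hand_eye" (4x4, takes a point from camera to tool coordinates, whose origin is the TCP and whose axes are the flange's). Camera axes: x right, y down, z forward; pixel columns grow to the right and rows downward; lengths in m; the calibration is good to about 2 mm. A picture is of the moment at which its call begins: read the wrist's pose just before it. calibration takes no time and is no camera call.
- env.close_job(): hands the job in; it is judged then, once.
The state is a dict: "time_s": time; "q": joint angles; "qvel": joint speeds; "joint_efforts": joint torques, N m; "position": TCP position; "tool_rot": TCP orientation; "ft_force": force on the tool from outside, world axes, zero at the start; "wrist_torque": the same for the moment, N m; "grip_width": finger opening in m; "gripper_force": force on a finger pad.
Only numpy, scipy, OpenCV 4.12 (cv2) and the standard library are available. Lean on these libraries where they do the work, as an engineer would, in place of code of your own. Each camera call takes 0.05 s, during which the arm holds its last target. There are 200 camera calls.

## Working session

There is one attempt and no reset: what is moved stays moved. The work goes in short steps, Python scripts to look and compute and a tool call to move; the robot and the scene stay as the last step left them, time stands still between calls to the robot, and variables do not carry over. Pictures are saved under pics/ and viewed, at most 10 in all, crops included, and the job is handed in when it is done.

Besides the shell and the picture viewer there is one more tool, called after "Request:" by a JSON object that holds its "api" and its "payload". jog_arm: Moves the arm, as the interface text tells. Its arguments: {"type":"object","properties":{"hand":{"type":"array"},"travel":{"type":"array"},"yaw":{"type":"array"},"grip_force":{"type":"number"}},"required":["hand","travel","yaw"]}

```bash
mkdir -p pics; python3 - <<'E'
from rig import env
import cv2,numpy as np
s=env.observe();print(s['time_s'],s['position'],s['tool_rot'],env.finger_overhang,s['grip_width'])
for n in("top","scene"):
    cv2.imwrite(f"pics/{n}1.png",env.get_image(n)[:,:,::-1]);print(env.calibration(n))
print(env.calibration("wrist"))
E
```

```text
0.0 [0.2275121  0.50044189 0.24768735] [[-9.10298926e-01  4.13950522e-01 -9.11851780e-04]
 [ 4.13951391e-01  9.10298201e-01 -1.19642395e-03]
 [ 3.34796715e-04 -1.46656575e-03 -9.99998869e-01]] 0.017 0.08521757993058098
{'fx': 392.9727834759839, 'fy': 392.9727834759839, 'cx': 327.69451467845516, 'cy': 194.56808959150936, 'position': array([0.44633916, 0.01780875, 0.90885266]), 'rotation': array([[-0.01710026, -0.9960235 ,  0.08743432],
       [-0.99972607,  0.01563496, -0.01741636],
       [ 0.01598008, -0.08770819, -0.99601803]])}
{'fx': 383.72762884444484, 'fy': 383.72762884444484, 'cx': 314.93829588080325, 'cy': 192.72601013752148, 'position': array([ 0.84179764, -0.38907451,  0.829125  ]), 'rotation': array([[ 0.77250692,  0.50697121, -0.38237842],
       [ 0.63500462, -0.61533977,  0.46703972],
       [ 0.00148304, -0.60360348, -0.79728329]])}
{'fx': 298.9571010434123, 'fy': 298.9571010434123, 'cx': 317.24640367522306, 'cy': 198.83135415315152, 'hand_eye': array([[ 1.67075552e-04, -9.48633746e-01, -3.16376340e-01,
         8.09210233e-02],
       [ 9.99999691e-01,  4.01518326e-04, -6.75835411e-04,
         1.47573321e-03],
       [ 7.68151176e-04, -3.16376129e-01,  9.48633520e-01,
        -1.25509793e-01],
       [ 0.00000000e+00,  0.00000000e+00,  0.00000000e+00,
         1.00000000e+00]])}
```

View pics/top1.png

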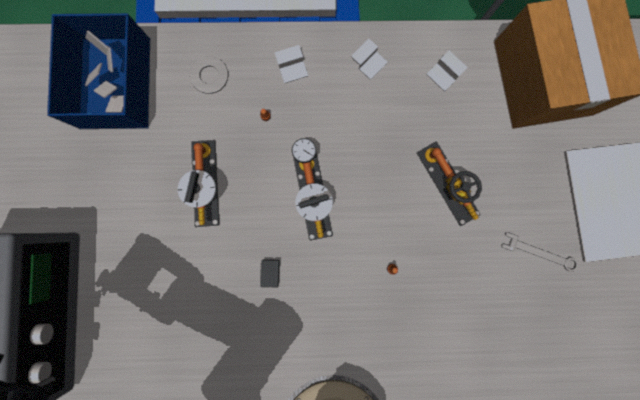

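The gun valve (with gauge) is the middle one: its handle is near pixel (314,202) and its gauge near (303,150). The spare valve is at (196,188) and the handwheel at (463,186). I'll enlarge the middle valve.

```bash
python3 - <<'E'
import cv2
im=cv2.imread("pics/top1.png")[130:250,250:380]
cv2.imwrite("pics/crop1.png",cv2.resize(im,None,fx=5,fy=5,interpolation=cv2.INTER_CUBIC))
E
```

```text
(no output)
```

View pics/crop1.png

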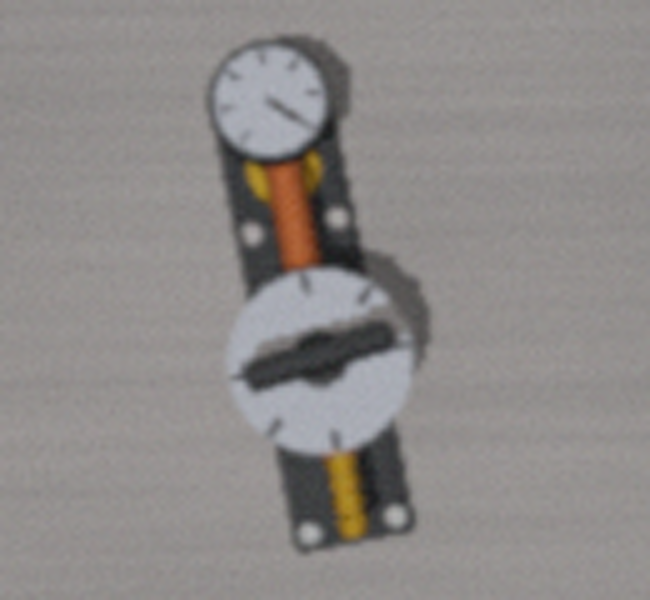

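The plate centre is at crop pixel (320,361) and the gauge centre at (269,100). The bar runs from (248,377) to (396,335), and the half ticks are at (365,296) and (275,428).

```bash
cat >h.py <<'E'
import numpy as np
from rig import env
def px2w(uv,z,K,R,p):
    d=R@np.array([(uv[0]-K['cx'])/K['fx'],(uv[1]-K['cy'])/K['fy'],1.]);return p+d*(z-p[2])/d[2]
def ang(a,b): d=b-a;return np.degrees(np.arctan2(d[1],d[0]))
E
python3 - <<'E'
from h import *
c=env.calibration("top")
f=lambda u,v,z:px2w(((u+.5)/5-.5+250,(v+.5)/5-.5+130),z,c,c['rotation'],c['position'])
pl=f(320,361,.07);g=f(269,100,.071);a=f(248,377,.11);b=f(396,335,.11)
print(pl,g,np.linalg.norm(pl-g),'pipe',ang(pl,g));print(a,b,(a+b)/2,np.linalg.norm(a-b),'bar',ang(b,a))
for n,p,q in(('closed',(405,343),(237,377)),('open',(337,440),(305,283)),('half',(275,428),(365,296))):print(n,ang(f(*p,.07),f(*q,.07)))
E
```

```text
[0.50492722 0.03354697 0.07      ] [0.61821633 0.05397248 0.071     ] 0.1151200444327015 pipe 10.220368775710703
[0.49607932 0.06215821 0.11      ] [0.51226933 0.00165584 0.11      ] [0.50417432 0.03190703 0.11      ] 0.06263109242486808 bar 104.98095674605149
closed 100.56012275891614
open 10.683663041421804
half -35.05308624645606
```

Request:
{"api": "jog_arm", "payload": {"hand": [0.085,0.085,0.085,0.085,0.085], "travel": [[0.027,-0.046,0],[0.028,-0.047,0],[0.028,-0.047,0],[0.028,-0.047,0],[0.028,-0.047,0]], "yaw": [-0.088,-0.088,-0.088,-0.088,-0.088]}}

```text
time_s: 0.72
position: [0.3672, 0.265, 0.2482]
tool_rot: [[-0.645, 0.764, -0.0], [0.764, 0.645, -0.0], [0.0, -0.0, -1.0]]
ft_force: [1.4, -0.2, -0.3]
grip_width: 0.0853
gripper_force: 0.0
```

Request:
{"api": "jog_arm", "payload": {"hand": [0.085,0.085,0.085,0.085,0.085], "travel": [[0.028,-0.047,0],[0.028,-0.047,0],[0.028,-0.047,0],[0.028,-0.047,0],[0.026,-0.045,0]], "yaw": [-0.088,-0.088,-0.088,-0.088,-0.088]}}

```text
time_s: 1.35
position: [0.5053, 0.0319, 0.2481]
tool_rot: [[-0.258, 0.966, -0.0], [0.966, 0.258, 0.0], [0.0, -0.0, -1.0]]
ft_force: [0.5, 0.3, 0.2]
grip_width: 0.0848
gripper_force: 0.0
```

```bash
cat >>h.py <<'E'
def wrist(name):
    import cv2,pickle
    s=env.observe();im=env.get_image("wrist");c=env.calibration("wrist")
    T=np.eye(4);T[:3,:3]=s['tool_rot'];T[:3,3]=s['position'];W=T@c['hand_eye']
    pickle.dump((c,W[:3,:3],W[:3,3]),open(f"{name}.pkl","wb"))
    cv2.imwrite(f"pics/{name}.png",im[:,:,::-1])
    y=s['tool_rot'][:,1];print(s['time_s'],s['position'],'tool y deg',np.degrees(np.arctan2(y[1],y[0])),s['qvel'])
E
python3 -c "
from h import *
wrist('w1')"
```

```text
1.35 [0.50526834 0.03186549 0.24808009] tool y deg 14.935730357480786 [-38.87404796  16.85938931 -24.69742668   0.09967268   7.62785881
   1.14374599]
```

View pics/w1.png

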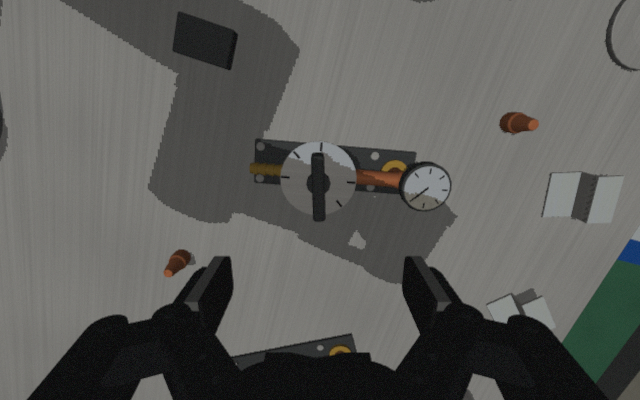

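The handle bar is upright in the image, from about (318,153) to (319,220), with the plate centre at (319,179) and the gauge at (425,187). The gripper is over it. I'll use this to refine the position.

```bash
python3 - <<'E'
import cv2
im=cv2.imread("pics/w1.png")[125:245,255:395]
cv2.imwrite("pics/w1c.png",cv2.resize(im,None,fx=5,fy=5,interpolation=cv2.INTER_CUBIC))
E
```

```text
(no output)
```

View pics/w1c.png

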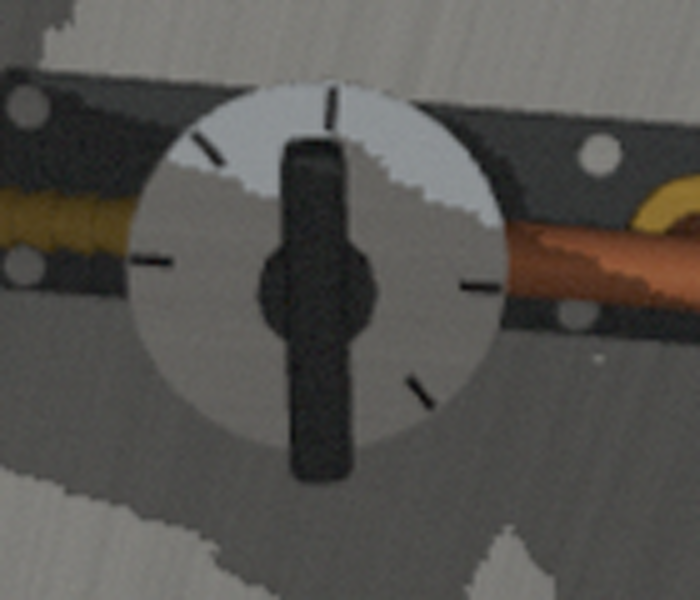

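```bash
python3 - <<'E'
from h import *
import pickle
c,R,p=pickle.load(open('w1.pkl','rb'))
f=lambda u,v,z:px2w(((u+.5)/5-.5+255,(v+.5)/5-.5+125),z,c,R,p)
print('plate',f(318,267,.07));a=f(315,156,.11);b=f(322,481,.11);print(a,b,(a+b)/2,np.linalg.norm(a-b),'bar',ang(b,a))
print('edges',ang(f(290,460,.11),f(284,180,.11)),ang(f(352,460,.11),f(346,180,.11)))
print('open',ang(f(152,262,.07),f(481,287,.07)),'half',ang(f(421,392,.07),f(209,149,.07)))
t=(f(152,262,.07)+f(481,287,.07))/2;print(t,(f(421,392,.07)+f(209,149,.07))/2)
s=env.observe();print(s['position'])
E
```

```text
plate [0.5062536  0.03606223 0.07      ]
[0.49774274 0.0654837  0.11      ] [0.51512559 0.00562597 0.11      ] [0.50643416 0.03555483 0.11      ] 0.0623306588952865 bar 106.19343728838736
edges 105.8046519894456 106.55710242626415
open 10.480005896970416 half 145.20017447293282
[0.50645742 0.03443279 0.07      ] [0.50658949 0.03465107 0.07      ]
[0.50799741 0.02729992 0.24767202]
```

Request:
{"api": "jog_arm", "payload": {"hand": [0.085,0.085,0.085,0.085,0.085], "travel": [[0.0015,0.001,0],[0,0,-0.03],[0,0,-0.03],[0,0,-0.02],[0,0,0]], "yaw": [0.018,0,0,0,0]}}

```text
time_s: 2.02
position: [0.5051, 0.0358, 0.1674]
tool_rot: [[-0.28, 0.96, -0.003], [0.96, 0.28, 0.001], [0.002, -0.003, -1.0]]
ft_force: [-0.6, -0.5, 0.1]
grip_width: 0.0851
gripper_force: 0.0
```

Request:
{"api": "jog_arm", "payload": {"hand": [0.085,0.085,0.085,0.085,0.04], "travel": [[0.001,-0.001,-0.025],[0,0,-0.025],[0,0,-0.02],[0,0,0],[0,0,0]], "yaw": [0,0,0,0,0]}}

```text
time_s: 2.65
position: [0.5077, 0.0339, 0.0996]
tool_rot: [[-0.279, 0.96, 0.002], [0.96, 0.279, -0.0], [-0.001, 0.002, -1.0]]
ft_force: [-0.2, 0.3, 0.5]
grip_width: 0.0692
gripper_force: 0.0
```

Request:
{"api": "jog_arm", "payload": {"hand": [0.03,0.02,0.005,0.005,0.005], "travel": [[0,0,0],[0,0,0],[0,0,0],[0,0,0],[0,0,0]], "yaw": [0,0,0,0,0], "grip_force": 40}}

```text
time_s: 3.28
position: [0.5057, 0.0332, 0.099]
tool_rot: [[-0.279, 0.96, -0.003], [0.96, 0.279, -0.001], [-0.0, -0.003, -1.0]]
ft_force: [-9.9, -4.3, 11.1]
grip_width: 0.0211
gripper_force: 38.7
```

Request:
{"api": "jog_arm", "payload": {"hand": [0.005,0.005,0.005,0.005,0.005], "travel": [[0,0,0],[0,0,0],[0,0,0],[0,0,0],[0,0,0]], "yaw": [0,0,0,0,0]}}

```text
time_s: 3.9
position: [0.5057, 0.0333, 0.099]
tool_rot: [[-0.279, 0.96, -0.003], [0.96, 0.279, -0.001], [-0.0, -0.003, -1.0]]
ft_force: [-7.4, -3.2, 11.5]
grip_width: 0.0217
gripper_force: 38.7
```

```bash
python3 - <<'E'
from h import *
import cv2
wrist('w2')
im=cv2.imread("pics/w2.png")[100:340,200:440]
cv2.imwrite("pics/w2c.png",cv2.resize(im,None,fx=2.4,fy=2.4))
s=env.observe();print(s['ft_force'],s['wrist_torque'],s['grip_width'],s['gripper_force'])
E
```

```text
3.9 [0.50574203 0.03325924 0.09898063] tool y deg 16.192954408721622 [-0.07688715 -0.09064509 -0.00768572  0.05557602  0.04850973  0.01597879]
[-8.88342542 -2.54690227 11.07962945] [-0.63816408  1.63588979  0.07591094] 0.02156313510164209 38.689178824424744
```

View pics/w2c.png

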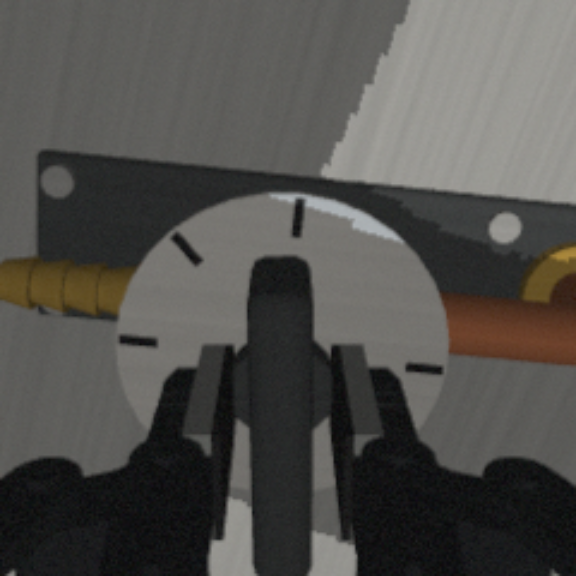

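The fingertips closed on the round hub below the bar (21 mm wide). I'll open them, go up 9 mm and close on the bar itself.

Request:
{"api": "jog_arm", "payload": {"hand": [0.045,0.045,0.045,0.045,0.005], "travel": [[0,0,0],[0,0,0],[0,0,0.009],[0,0,0],[0,0,0]], "yaw": [0,0,0,0,0]}}

```text
time_s: 4.58
position: [0.5072, 0.0337, 0.1074]
tool_rot: [[-0.278, 0.96, 0.0], [0.96, 0.278, -0.0], [-0.0, 0.0, -1.0]]
ft_force: [0.2, 0.8, -0.1]
grip_width: 0.0276
gripper_force: 0.0
```

Request:
{"api": "jog_arm", "payload": {"hand": [0.005,0.005,0.005,0.005,0.005], "travel": [[0,0,0],[0,0,0],[0,0,0],[0,0,0],[0,0,0]], "yaw": [0,0,0,0,0]}}

```text
time_s: 5.2
position: [0.5058, 0.0333, 0.1073]
tool_rot: [[-0.279, 0.96, -0.004], [0.96, 0.279, -0.001], [0.0, -0.004, -1.0]]
ft_force: [-9.0, -2.3, 6.9]
grip_width: 0.011
gripper_force: 40.4
```

Request:
{"api": "jog_arm", "payload": {"hand": [0.005,0.005,0.005,0.005,0.005], "travel": [[-0.0015,0.0005,0],[0,0,0],[0,0,0],[0,0,0],[0,0,0]], "yaw": [0,0.1,0.1,0.1,0.1]}}

```text
time_s: 5.82
position: [0.5057, 0.0335, 0.1074]
tool_rot: [[-0.633, 0.774, -0.0], [0.774, 0.633, -0.001], [-0.001, -0.001, -1.0]]
ft_force: [-1.3, -4.4, 1.6]
grip_width: 0.011
gripper_force: 39.8
```

Request:
{"api": "jog_arm", "payload": {"hand": [0.005,0.005,0.005,0.005,0.005], "travel": [[0,0,0],[0,0,0],[0,0,0],[0,0,0],[0,0,0]], "yaw": [0.1,0.1,0.08,0,0]}}

```text
time_s: 6.45
position: [0.5057, 0.0335, 0.1074]
tool_rot: [[-0.819, 0.573, 0.0], [0.573, 0.819, -0.001], [-0.001, -0.001, -1.0]]
ft_force: [-1.0, -5.4, 2.1]
grip_width: 0.0113
gripper_force: 39.8
```

```bash
python3 - <<'E'
from h import *
import cv2
wrist('w3')
im=cv2.imread("pics/w3.png")[100:340,200:440]
cv2.imwrite("pics/w3c.png",cv2.resize(im,None,fx=2.4,fy=2.4))
s=env.observe();print(s['ft_force'],s['wrist_torque'],s['grip_width'],s['gripper_force'])
E
```

```text
6.45 [0.50574823 0.03352375 0.10737674] tool y deg 55.02619945683363 [ 0.01993392  0.09077285  0.05493667  0.10393738 -0.08660028  0.00188525]
[-0.94069901 -6.81658074  1.96190504] [-0.87853433  0.07991781  0.19696749] 0.01137714892309544 39.80087757110596
```

View pics/w3c.png

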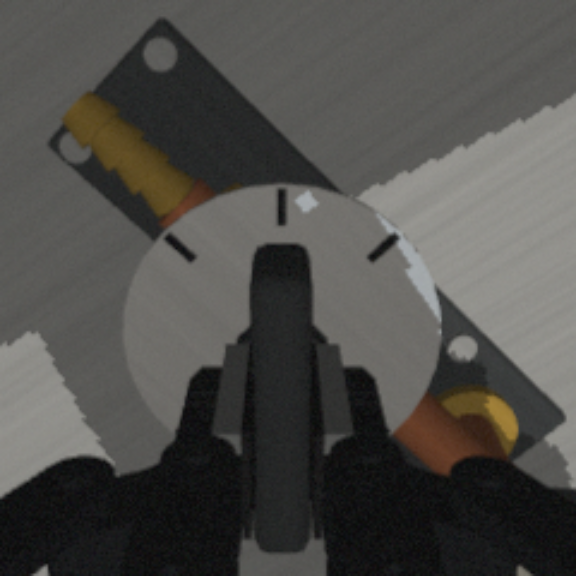

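The bar now points at the half tick (281,205 in the crop), at about 145°. I'll release and rise.

Request:
{"api": "jog_arm", "payload": {"hand": [0.005,0.03,0.06,0.07,0.07], "travel": [[0,-0.001,0],[0,0,0],[0,0,0],[0,0,0],[0,0,0.01]], "yaw": [0,0,0,0,0]}}

```text
time_s: 7.12
position: [0.5053, 0.0332, 0.1172]
tool_rot: [[-0.82, 0.572, -0.002], [0.572, 0.82, 0.0], [0.001, -0.001, -1.0]]
ft_force: [0.0, 0.4, 0.0]
grip_width: 0.0697
gripper_force: 0.0
```

Request:
{"api": "jog_arm", "payload": {"hand": [0.08,0.08,0.08,0.08,0.08], "travel": [[0,0,0.03],[0,0,0.04],[0,0,0.04],[0,0,0.03],[0,0,0]], "yaw": [0,0,0,0,0]}}

```text
time_s: 7.75
position: [0.5062, 0.0331, 0.2599]
tool_rot: [[-0.82, 0.572, 0.005], [0.572, 0.82, -0.001], [-0.005, 0.002, -1.0]]
ft_force: [-0.4, 0.0, -1.0]
grip_width: 0.0802
gripper_force: 0.0
```

Request:
{"api": "jog_arm", "payload": {"hand": [0.08,0.08,0.08,0.08,0.08], "travel": [[0,0,0],[0,0,0],[0,0,0],[0,0,0],[0,0,0]], "yaw": [0,0,0,0,0]}}

```text
time_s: 8.38
position: [0.5056, 0.0331, 0.2572]
tool_rot: [[-0.82, 0.572, -0.0], [0.572, 0.82, 0.0], [0.0, -0.0, -1.0]]
ft_force: [-0.7, -0.0, 0.1]
grip_width: 0.0798
gripper_force: 0.0
```

```bash
python3 - <<'E'
from h import *
import cv2
wrist('w4')
im=cv2.imread("pics/w4.png")[125:245,255:395]
cv2.imwrite("pics/w4c.png",cv2.resize(im,None,fx=5,fy=5,interpolation=cv2.INTER_CUBIC))
E
```

```text
8.375 [0.50564767 0.03314592 0.25717792] tool y deg 55.1182710791246 [-0.07027134 -0.16483149 -0.15129327  0.03229581  0.01681875  0.04549146]
```

View pics/w4c.png

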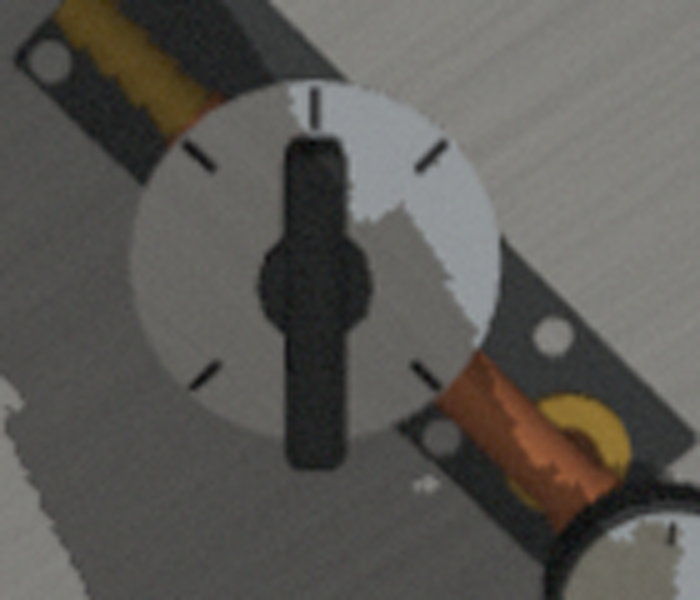

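The bar is aligned with the half tick at (315,108), spanning (315,150) to (315,465) in the crop. The gripper is clear of everything, so I'm handing the job in.

```bash
python3 -c "
from rig import env
print(env.close_job())"
```

```text
the job is handed in; nothing more can be done
None
```

The gun valve's handle is at half open, in line with the half tick (about 45°), and released with the gripper clear; the other two valves were not touched, and the job was handed in at about 8.4 s.

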